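Set the shoe gap of a boat trailer brake

ROBOT

A 7-joint arm with a two-finger parallel gripper is mounted at the origin on the work surface. World frame = base frame: x ahead of the robot, y to its left, z up, the work surface at z = 0. Lengths are in m, angles in rad, forces in N, time in s.
With the tool pointing down it reaches from about 0.4 to 0.925 m from the base axis. Payload 5.6 kg.
Tool frame: the origin (TCP) lies on the centre line of the jaws, within the pads' length; the fingertips stand 14 mm ahead of it and the grasp point (between the pads) lies 5 mm behind it; z points along the fingers, x is the direction in which the jaws open and shut, and the axes are right-handed (so a half turn about z gives the same grasp; the last joint's range is limited). The gripper opens to 85 mm and grips with 20 to 120 N. Pads are 22 mm wide; open, the fingers measure 114 mm over their backs; the gripper's body (76 mm by 85 mm) begins 54 mm behind the grasp point. The pads swing forward as they close: fully open they stand 13 mm farther back than shut.
Start: joints at [-1.381, 0.468, -0.012, 1.603, 0.006, 1.071, -0.056], TCP at [0.15, 0.632, 0.245] pointing down, gripper open.
Joint ranges: [-2.53, 2.53], [-0.31, 2.02], [-1.57, 1.55], [0.28, 2.44], [-1.29, 4.43], [0.15, 1.84], [-2.92, 2.92]. Speed limits (rad/s): [2.57, 2.57, 3.14, 3.14, 3.14, 3.14, 3.14].

INTERFACE

Orientations are given as a rotation vector (axis times angle).
In Python, from workcell import readout, cams, r gives the robot as it stands.
- The arm moves only by the tool play_rows, never from a script. Its argument "moves" is a list of rows, each a list of 7 numbers: the shift along the world's x, y, z in m, then the turn, a rotation vector about the world's x, y, z in rad, then the opening, from -1 (shut) to 1 (fully open). A call has 1 to 10 rows; each row is the pose to reach, as a shift and turn from the pose measured when the call began; what a row does not reach only later rows make up. A row lasts 1/8 s, in which the tool goes at most 62.5 mm and 10.7 degrees, less where a joint would pass 70% of its speed; a pose out of reach is approached as far as the arm can. A call with a gripper value outside its range is refused whole. The fingers move at their own pace and stop on an object; the grip force is fixed at half the most. Time passes only in rows, so rows that repeat a pose let the fingers close. It gives the time, the measured TCP pose, the force and the opening at its end, in the units of the state.
- readout.get_state(): the state, without advancing time (a new reading comes with each control period).
- cams.read_camera(name): name is "scene" or "top"; returns a dict with "pixels" (384x512x3 uint8, red, green, blue), "depth" (384x512 float32, m along the optical axis (not along the pixel's ray), 0 where there is no reading), "camera_matrix" (3x3 intrinsics, pixels), "extrinsics" (4x4, takes a point from camera to world coordinates). Camera axes: x right, y down, z forward; pixel columns grow to the right and rows downward; lengths in m; the calibration is good to about 2 mm. A picture is of the moment at which its call begins.
- r.hand_in(): hands the job in, once; it reports no verdict.
The state is a dict: "clock": time; "joints": joint angles; "qd": joint speeds; "tau": joint torques, N m; "tool_pos": TCP position; "ee_rot": TCP orientation; "force": force on the tool from outside, world axes, zero at the start; "torque": the same for the moment, N m; "gripper_width": finger opening in m.
Only numpy, scipy, OpenCV 4.12 (cv2) and the standard library are available. Lean on these libraries where they do the work, as an engineer would, in place of code of your own. Each camera call takes 0.05 s, during which the arm holds its last target. There are 200 camera calls.

TASK

Take the brake spoon out of its wooden stand and, through the slot in the brake's backplate, lever the star wheel round a tooth at a time, pushing its teeth towards the hub in the middle, until it comes up firm against its stop; hold the spoon pressed against it there for a moment with about 10 N (a kilo's push), then back the wheel off by one tooth. Work slowly and gently by feel, never forcing the spoon against the wheel or the plate, leave the tin, mallet and nut alone, and at the end stand the spoon back in its stand, fully down.

Things in the scene. Friction and masses are not known exactly. Their poses are not given: they have to be found in the camera images.
- brake: Fixed trailer brake: dark steel drum 236 mm across with its backplate up, upper face 84 mm above the bench, 4 mm thick, in a rim 3 mm higher. Origin on the drum's axis at the bench, z up. 12 mm along +x from the axis the plate carries a round hub boss, 34 mm radius, 12 mm high, with a stub to 24 mm high; further out at +x a small block 14 mm high. The slot lies on the -x side.
- slot (a point): Centre of the access slot at the backplate's upper face. Its x axis runs along the slot towards the hub (centre 79 mm away), z is up. The slot is 36 mm long (x), 12 mm wide (y) and goes through the 4 mm plate to the star wheel. Blade works best with its tip 14 to 15 mm below this point and within 12 mm of it along x; the wheel's root stops it at about 19 mm.
- wheel_axle (a point): Centre of the steel star wheel, 33 mm below the slot point; its axle is level, along y. 12 teeth 4 mm thick with rounded tips, 14 mm wide; tip radius 25 mm (tips pass 8 mm below the plate's upper face), root radius 14 mm; one tooth is 30 degrees, 12 mm of travel under the slot. The teeth stand at any angle: not reported, to be seen through the slot or felt with the blade.
- star_wheel (a joint): Turn of the adjuster, rad, 0 to 2.0. Grows as the teeth under the slot go along the slot's +x (to the hub), which tightens the brake; at 2.0 it is firm on its stop. One tooth is 0.524. It does not tell at which angle the teeth stand. It turns stiffly (about 4 N at the teeth), has no click and stays where it is left.
- spoon: Brake spoon, loose, about 120 g: flat steel blade 8 mm wide (its y), 4 mm thick (its x), round tip, 50 mm long, pointing down, below a 26 mm square, 4 mm thick collar and a black handle 22 x 22 mm. Origin: centre of the collar's underside; z up, handle from z = 4 to 54 mm. Its y must lie across the slot to enter. It may tip in the fingers under side loads.
- spoon_tip (a point): The tip of the spoon's blade, 50 mm below the spoon's origin on its axis.
- stand: Fixed wooden block 80 x 70 mm, 62 mm tall, origin at the centre of its underside. A hole 18 mm (its x) by 14 mm (its y) goes straight down through its middle; the spoon starts in it with the collar resting on the top of the block (spoon origin 62 mm above the block's origin) and its axes along the block's.
- tin: Bystander: closed tin, 72 mm across, 85 mm tall, origin under its middle. Stands on the bench on the other side of the brake from the stand.
- mallet: Bystander: wooden mallet lying on the bench, 85 mm long head, handle 240 mm along its -x. Origin under the head.
- hub_nut: Bystander: steel castle nut, 44 mm across the corners, 26 mm tall, on the bench. Origin under its middle.
Mind the look-alikes: they are no part of the job. Of the things that look like the spoon, the smaller one is meant.

How it is judged:
On the way, in this order (a step that is already met when the one before it is completed fails the run):
1. the spoon's blade is through the slot (z of spoon_tip in the frame of slot below -0.007 m and horizontal distance between spoon_tip and slot below 0.022 m), for 0.1 s.
2. the star wheel is held firm against its stop by the spoon's push (value of joint star_wheel above 1.94 rad and contact force between spoon and brake above 6 N), for 0.2 s.
At the end, for the whole second after the job is handed in: The star wheel stands one tooth (0.524 rad, give or take 0.22) back from its stop at 2.0, and the released spoon stands at rest and upright (within 0.12 rad) in the stand's hole, its collar within 4 mm of the top of the block (value of joint star_wheel between 1.256 and 1.696 rad and horizontal distance between spoon and stand below 0.015 m and z of spoon in the frame of stand between 0.058 and 0.066 m and angle between spoon's own z axis and vertical below 0.12 rad and linear speed of spoon below 0.02 m/s and contact force between the fingers and spoon below 0.1 N); the robot touches nothing.
It fails at once if the spoon is forced against the wheel or the brake with more than 30 N (contact force between spoon and brake above 30 N).
It fails at once if the tin is moved by more than 20 mm (distance of tin from where it was at the start of the episode above 0.02 m).
It fails at once if the mallet is moved by more than 20 mm (distance of mallet from where it was at the start of the episode above 0.02 m).
It fails at once if the nut is moved by more than 20 mm (distance of hub_nut from where it was at the start of the episode above 0.02 m).
It also fails if it takes over 72 s, if anything falls off the work surface, if the arm or the gripper's body presses on something with over 40 N, if the wrist force passes 120 N, or if a joint passes its speed limit or range.

## Working session

There is one attempt and no reset: what is moved stays moved. The work goes in short steps, Python scripts to look and compute and a tool call to move; the robot and the scene stay as the last step left them, time stands still between calls to the robot, and variables do not carry over. Pictures are saved under pics/ and viewed, about 8 in all and at most 12, crops included, and the job is handed in when it is done.

Besides the shell and the picture viewer there is one more tool, called by a JSON object that holds its "method" and its "body", one argument or row to a line. play_rows: Moves the arm, as the interface text tells. Its arguments: {"type":"object","properties":{"moves":{"type":"array","items":{"type":"array","items":{"type":"number"}}}},"required":["moves"]}

```bash
ls; mkdir -p pics; cat > h.py <<'E'
import numpy as np, cv2
from workcell import readout, cams, r
def snap(name):
    c=cams.read_camera(name); np.savez('pics/last_%s.npz'%name,**{k:np.array(c[k]) for k in('pixels','depth','camera_matrix','extrinsics')}); return c
def load(name): return dict(np.load('pics/last_%s.npz'%name))
def crop(c,fn,x0=0,y0=0,x1=512,y1=384,s=1.5):
    p=cv2.cvtColor(np.ascontiguousarray(c['pixels'][y0:y1,x0:x1]),cv2.COLOR_RGB2BGR)
    cv2.imwrite('pics/'+fn,cv2.resize(p,None,fx=s,fy=s,interpolation=cv2.INTER_CUBIC))
def cloud(c):
    K=c['camera_matrix'];T=c['extrinsics'];d=c['depth'];v,u=np.mgrid[:384,:512]
    P=np.stack([(u-K[0,2])/K[0,0]*d,(v-K[1,2])/K[1,1]*d,d],-1)
    return P@T[:3,:3].T+T[:3,3]
def onz(c,u,v,z):
    K=c['camera_matrix'];T=c['extrinsics']
    w=T[:3,:3]@np.array([(u-K[0,2])/K[0,0],(v-K[1,2])/K[1,1],1]);return T[:3,3]+w*(z-T[2,3])/w[2]
def proj(c,p):
    K=c['camera_matrix'];T=c['extrinsics'];q=T[:3,:3].T@(np.array(p)-T[:3,3]);q=K@q;return q[:2]/q[2]
E
python3 - <<'E'
from h import *
for n in('top','scene'):
    c=snap(n);crop(c,n+'1.png');print(n,c['camera_matrix'],c['extrinsics'])
print(readout.get_state())
E
```

```text
pics
top [[448.04952158   0.         263.15649401]
 [  0.         448.04952158 190.212969  ]
 [  0.           0.           1.        ]] [[ 0.01602271 -0.99906826  0.04007357  0.50964744]
 [-0.9998199  -0.01641668 -0.00952144 -0.00582948]
 [ 0.01017045 -0.03991379 -0.99915137  1.28071145]
 [ 0.          0.          0.          1.        ]]
scene [[373.01515792   0.         258.71125144]
 [  0.         373.01515792 188.07104599]
 [  0.           0.           1.        ]] [[-0.29996278  0.53188558 -0.79190912  1.19670831]
 [ 0.95387619  0.17762374 -0.24201243  0.18355591]
 [ 0.01193894 -0.82797798 -0.5606335   0.54860757]
 [ 0.          0.          0.          1.        ]]
{'clock': 0.1, 'joints': array([-1.38097433,  0.46830879, -0.01160239,  1.60352772,  0.00600933,
        1.07141231, -0.05630851]), 'qd': array([-0.00063643, -0.00085915,  0.00179509, -0.00095076, -0.0018162 ,
       -0.00146458, -0.00207762]), 'tau': array([ 1.06001477e-03, -5.33521807e+01,  2.13307736e-02, -2.51963675e+01,
        1.14389352e-02,  4.28537329e-03,  2.03596329e-05]), 'tool_pos': array([0.14992495, 0.63197831, 0.24442238]), 'ee_rot': array([ 2.46362609e+00,  1.94762197e+00, -1.87018825e-03]), 'force': array([ 0.27794123, -0.5549825 ,  0.28534201]), 'torque': array([-0.03761462, -0.03214277, -0.01190342]), 'gripper_width': 0.085211543973168}
```

View pics/top1.png

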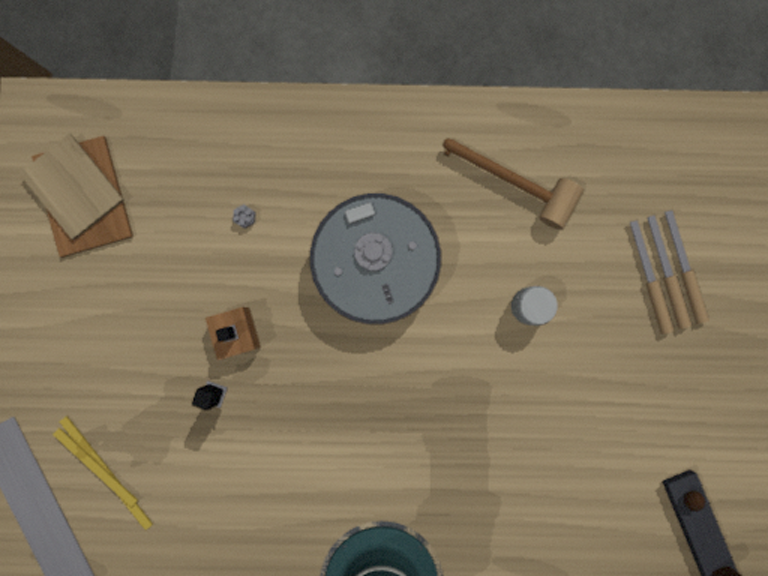

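View pics/scene1.png

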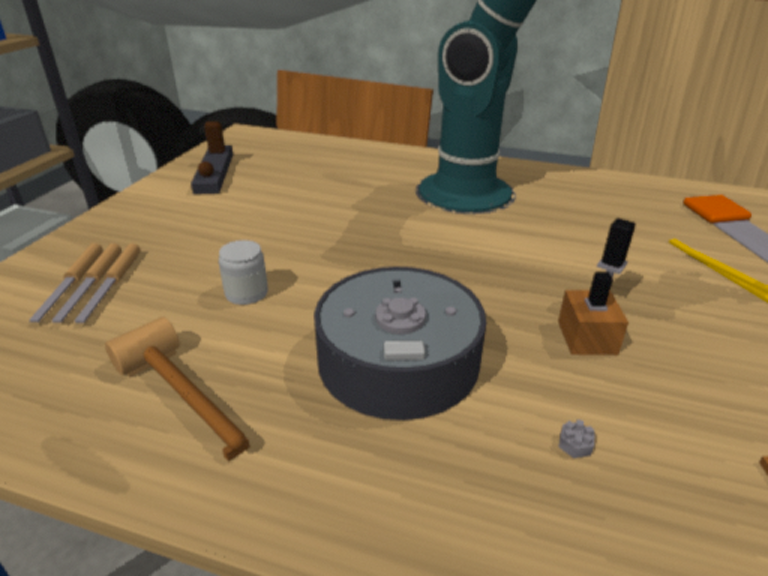

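The smaller spoon is in the stand at about (233,333) in the top view. The brake is centred near (375,258), with its slot near (388,294). The larger look-alike stands near (208,397). Next I'll enlarge the slot and the stand.

```bash
python3 - <<'E'
from h import *
t=load('top');s=load('scene')
def cc(c,x0,y0,x1,y1,w,h):
    p=cv2.cvtColor(np.ascontiguousarray(c['pixels'][y0:y1,x0:x1]),cv2.COLOR_RGB2BGR);return cv2.resize(p,(w,h),interpolation=cv2.INTER_CUBIC)
a=cc(t,235,175,285,225,400,300*4//3)[:300] if 0 else cc(t,236,180,276,210,400,300)
b=cc(t,120,195,180,240,400,300)
d=cc(s,365,140,425,240,360,600)[:300*2]
d=cc(s,370,175,430,220,400,300)
e=cc(s,244,178,284,208,400,300)
cv2.imwrite('pics/c1.png',np.vstack([np.hstack([a,b]),np.hstack([e,d])]))
P=cloud(t)
# brake rim: points
m=(P[...,2]>0.075)&(P[...,2]<0.092)&(np.hypot(P[...,0]-0.45,P[...,1]-0)<0.25)
ys,xs=np.nonzero(m);(cx,cy),rad=cv2.minEnclosingCircle(P[m][:,:2].astype(np.float32).reshape(-1,1,2));print(cx,cy,rad,np.median(P[m],0))
# stand top
m=(P[...,2]>0.057)&(P[...,2]<0.066);n,l,st,ce=cv2.connectedComponentsWithStats(m.astype(np.uint8))
for i in range(1,n):
    if st[i,4]>40:
        q=P[l==i];print(st[i],q.mean(0),cv2.minAreaRect(q[:,:2].astype(np.float32)))
print(np.round(P[222-12:222+14:2,143:167:2,2],3))
E
```

```text
0.6051050424575806 0.01761730946600437 0.11792504042387009 [0.59088113 0.01225231 0.08356885]
[137 205  33  35 615] [0.46686535 0.27818109 0.06120441] ((0.4671003520488739, 0.2794426679611206), (0.07988642156124115, 0.07144123315811157), 17.305795669555664)
[459 331  11  10  63] [ 0.17499962 -0.56803176  0.05990351] ((0.17458833754062653, -0.5668548941612244), (0.027353685349225998, 0.023491380736231804), 77.12020874023438)
[[0.06  0.059 0.059 0.06  0.059 0.061 0.059 0.064 0.062 0.06  0.06  0.034]
 [0.058 0.066 0.062 0.059 0.056 0.062 0.065 0.065 0.063 1.281 0.058 0.045]
 [0.062 0.06  0.061 0.062 0.059 0.059 0.062 0.059 0.058 0.062 0.061 0.052]
 [0.06  0.061 0.059 0.058 0.064 0.062 0.064 0.06  0.063 0.068 0.062 0.062]
 [0.059 0.057 0.063 0.06  0.113 0.093 0.073 0.057 0.057 0.061 0.057 0.061]
 [0.061 0.111 0.11  0.119 0.117 0.106 0.081 0.069 0.059 0.063 0.062 0.059]
 [0.062 0.118 0.111 0.114 0.117 0.109 0.09  0.065 0.059 0.062 0.063 0.063]
 [0.058 0.115 0.117 0.114 0.116 0.114 0.092 0.064 0.062 0.058 0.061 0.061]
 [0.061 0.113 0.116 0.117 0.114 0.095 0.064 0.055 0.063 0.061 0.057 0.061]
 [0.061 0.058 0.061 0.064 0.064 0.061 0.063 0.058 0.062 0.057 0.062 0.06 ]
 [0.063 0.058 0.063 0.065 0.06  0.061 0.059 0.066 0.061 0.06  0.06  0.063]
 [0.061 0.06  0.057 0.061 0.057 0.058 0.061 0.063 0.06  0.062 0.063 0.06 ]
 [0.063 0.056 0.06  0.056 0.06  0.061 0.06  0.06  0.06  0.058 0.061 0.06 ]]
```

View pics/c1.png

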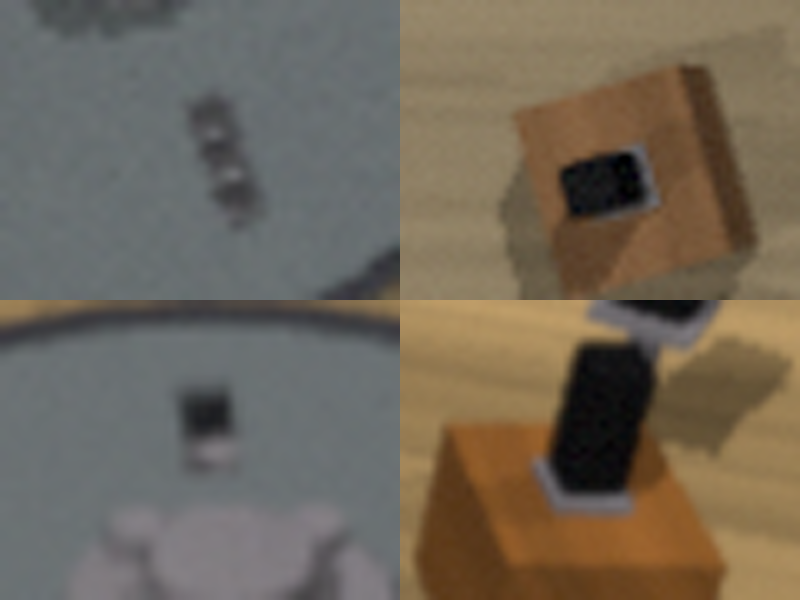

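```bash
cat > loc.py <<'E'
from h import *
t=load('top');s=load('scene')
def slotfit(c,box,z,dark):
    x0,y0,x1,y1=box;g=cv2.cvtColor(np.ascontiguousarray(c['pixels']),cv2.COLOR_RGB2GRAY).astype(float)[y0:y1,x0:x1]
    bg=np.median(g);w=np.abs(g-bg);w[w<12]=0
    n,l,st,ce=cv2.connectedComponentsWithStats((w>0).astype(np.uint8));i=1+np.argmax(st[1:,4]);
    vs,us=np.nonzero(l==i);pts=np.array([onz(c,u+x0,v+y0,z)[:2] for u,v in zip(us,vs)])
    return bg,st[i],cv2.minAreaRect(pts.astype(np.float32)),pts.mean(0)
print('top',slotfit(t,(250,186,266,206),.084,1))
print('scene',slotfit(s,(256,184,274,198),.084,1))
P=cloud(t);Q=cloud(s)
for nm,A in(('top',P),('scene',Q)):
    for lo,hi in((.092,.099),(.104,.112)):
        m=(A[...,2]>lo)&(A[...,2]<hi)&(np.hypot(A[...,0]-.605,A[...,1]-.0176)<.06);print(nm,lo,m.sum(),np.median(A[m],0),A[m].mean(0))
# rim ellipse using dark ring, top: circle fit of boundary
m=(P[...,2]>0.07)&(P[...,2]<0.1)&(np.hypot(P[...,0]-.605,P[...,1]-.0176)<.16)
print('disc mean',P[m].mean(0),m.sum())
# spoon handle
m=(P[...,2]>.108)&(P[...,2]<.122)&(np.hypot(P[...,0]-.467,P[...,1]-.279)<.05);print('handle top',P[m].mean(0),m.sum(),cv2.minAreaRect(P[m][:,:2].astype(np.float32)))
m=(P[...,2]>.1)&(np.hypot(P[...,0]-.35,P[...,1]-.3)<.09);print('look-alike',P[m].mean(0),P[m].min(0),P[m].max(0))
m=(Q[...,2]>.055)&(Q[...,2]<.066)&(np.hypot(Q[...,0]-.467,Q[...,1]-.279)<.06);print('stand scene',cv2.minAreaRect(Q[m][:,:2].astype(np.float32)))
m=(Q[...,2]>.075)&(Q[...,2]<.12)&(np.hypot(Q[...,0]-.467,Q[...,1]-.279)<.05);print('handle scene',Q[m].mean(0),Q[m].max(0))
p=np.array([258.3,196]);print('slot by eye',onz(t,*p,.084),onz(s,264.8,190.7,.084),onz(t,256.5,189.5,.084),onz(t,260.2,202.8,.084))
E
python3 loc.py
```

```text
top (np.float64(108.0), array([ 4,  3,  9, 14, 60], dtype=int32), ((0.5435743927955627, -0.00448162667453289), (0.0363406203687191, 0.012676872313022614), 19.380714416503906), array([ 0.54413819, -0.00398184]))
scene (np.float64(111.0), array([ 5,  2,  7, 10, 46], dtype=int32), ((0.5454611778259277, -0.002920561470091343), (0.03500208631157875, 0.013344875536859035), 18.478939056396484), array([ 0.54262468, -0.00421725]))
top 0.092 278 [0.61573669 0.02178132 0.09560278] [0.61615449 0.02224577 0.09544962]
top 0.104 116 [0.61708589 0.02348448 0.1075116 ] [0.61660208 0.02256931 0.10745096]
scene 0.092 314 [0.6316405  0.03067895 0.09376605] [0.62715481 0.02650958 0.09425312]
scene 0.104 127 [0.61853655 0.02406112 0.10554367] [0.61827587 0.02383292 0.10560733]
disc mean [0.60514289 0.01829709 0.08463891] 5777
handle top [0.46715997 0.27866694 0.11440343] 75 ((0.46695125102996826, 0.27926233410835266), (0.02130781300365925, 0.021687602624297142), 18.865570068359375)
look-alike [0.36108507 0.29781149 0.13904568] [0.34096579 0.28228362 0.10014376] [0.37775436 0.32033117 0.15190976]
stand scene ((0.46955758333206177, 0.28130555152893066), (0.08403149247169495, 0.07123491913080215), 16.929580688476562)
handle scene [0.47504601 0.28006929 0.09768687] [0.48231493 0.29337111 0.11548362]
slot by eye [ 0.54196091 -0.00450831  0.084     ] [ 0.54603367 -0.00120472  0.084     ] [0.55925934 0.00058811 0.084     ] [ 0.52388475 -0.00987925  0.084     ]
```

{"method": "play_rows", "body": {
  "moves": [
    [0.03,-0.034,0,0,0,-0.1,1],
    [0.065,-0.073,0,0,0,-0.21,1],
    [0.1,-0.112,0,0,0,-0.33,1],
    [0.138,-0.154,0,0,0,-0.45,1],
    [0.176,-0.196,0,0,0,-0.57,1],
    [0.214,-0.238,0,0,0,-0.7,1],
    [0.25,-0.278,0,0,0,-0.82,1],
    [0.285,-0.317,0,0,0,-0.94,1],
    [0.317,-0.353,0,0,0,-1.036,1],
    [0.317,-0.353,0,0,0,-1.036,1]
  ]
}}

```text
clock: 1.35
tool_pos: [0.4694, 0.2749, 0.2444]
ee_rot: [3.106, 0.46, -0.001]
force: [-0.4, 0.8, 1.0]
gripper_width: 0.0858
```

{"method": "play_rows", "body": {
  "moves": [
    [-0.0024,0.0041,-0.03,0,0,0.008,1],
    [-0.0024,0.0041,-0.07,0,0,0.008,1],
    [-0.0024,0.0041,-0.1,0,0,0.008,1],
    [-0.0024,0.0041,-0.125,0,0,0.008,1],
    [-0.0024,0.0041,-0.145,0,0,0.008,1],
    [-0.0024,0.0041,-0.155,0,0,0.008,1],
    [-0.0024,0.0041,-0.159,0,0,0.008,1],
    [-0.0024,0.0041,-0.159,0,0,0.008,1]
  ]
}}

```text
clock: 2.35
tool_pos: [0.4671, 0.2794, 0.0856]
ee_rot: [3.104, 0.473, -0.001]
force: [-0.1, -0.9, 0.6]
gripper_width: 0.0852
```

```bash
python3 - <<'E'
from h import *
S=readout.get_state();print(S['clock'],S['tool_pos'],S['ee_rot'],S['force'],S['gripper_width'])
c=snap('scene');crop(c,'g1.png',340,120,460,240,5)
E
```

```text
2.35 [0.46708919 0.27935206 0.0856423 ] [ 3.10393708e+00  4.72787369e-01 -7.46782130e-04] [-0.0741174  -0.8646808   0.57305239] 0.08524941363155358
```

View pics/g1.png

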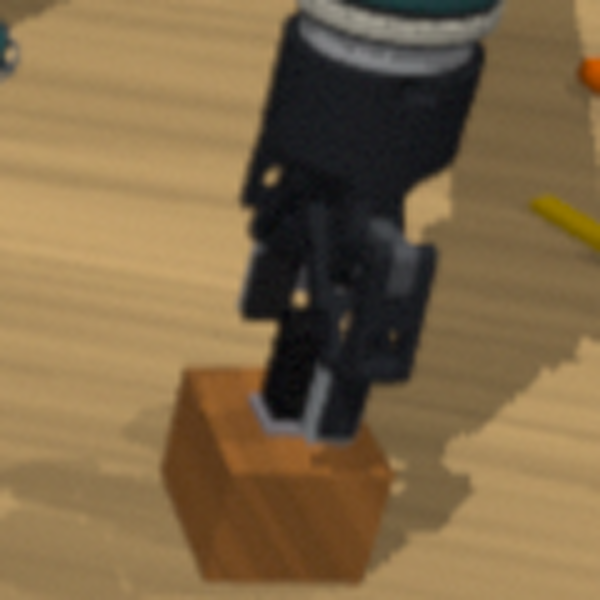

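The fingers straddle the handle along the stand's x (handle at about (290,380), near finger at (350,400)). I'll close on it now.

{"method": "play_rows", "body": {
  "moves": [
    [0,0,0,0,0,0,0.2],
    [0,0,0,0,0,0,-0.2],
    [0,0,0,0,0,0,-0.4],
    [0,0,0,0,0,0,-1],
    [0,0,0,0,0,0,-1],
    [0,0,0,0,0,0,-1],
    [0,0,0,0,0,0,-1],
    [0,0,0,0,0,0,-1]
  ]
}}

```text
clock: 3.4
tool_pos: [0.4675, 0.2795, 0.0862]
ee_rot: [3.105, 0.473, 0.001]
force: [0.4, -0.2, 6.0]
gripper_width: 0.0212
```

{"method": "play_rows", "body": {
  "moves": [
    [0,0,0.01,0,0,0,-1],
    [0,0,0.03,0,0,0,-1],
    [0,0,0.06,0,0,0,-1],
    [0,0,0.09,0,0,0,-1],
    [0,0,0.115,0,0,0,-1],
    [0,0,0.115,0,0,0,-1]
  ]
}}

```text
clock: 4.15
tool_pos: [0.4682, 0.28, 0.2029]
ee_rot: [-3.105, -0.473, -0.005]
force: [-0.9, -0.1, -2.1]
gripper_width: 0.0214
```

```bash
python3 - <<'E'
from h import *
t=load('top');s=load('scene')
a=np.radians(19.7);ex=np.array([np.cos(a),np.sin(a)]);ey=np.array([-ex[1],ex[0]]);s0=np.array([.5436,-.0044])
for z in(.076,.084):
  print(z)
  g=cv2.cvtColor(np.ascontiguousarray(t['pixels']),cv2.COLOR_RGB2GRAY).astype(np.float32)
  for x in range(-22,23,1):
    vals=[]
    for y in(-3,-1.5,0,1.5,3):
        w=s0+ex*x/1e3+ey*y/1e3;u=proj(t,[*w,z]);vals.append(cv2.getRectSubPix(g,(1,1),(float(u[0]),float(u[1])))[0,0])
    print(x,np.round(np.mean(vals)),end=' | ')
c=snap('top');crop(c,'t2.png',110,170,290,290,4)
S=readout.get_state();print(S['clock'],S['tool_pos'],S['force'],S['torque'])
E
```

```text
0.076
-22 108.0 | -21 107.0 | -20 104.0 | -19 99.0 | -18 93.0 | -17 90.0 | -16 89.0 | -15 87.0 | -14 83.0 | -13 78.0 | -12 73.0 | -11 69.0 | -10 67.0 | -9 66.0 | -8 69.0 | -7 74.0 | -6 83.0 | -5 93.0 | -4 97.0 | -3 92.0 | -2 85.0 | -1 80.0 | 0 77.0 | 1 74.0 | 2 71.0 | 3 69.0 | 4 68.0 | 5 70.0 | 6 78.0 | 7 86.0 | 8 88.0 | 9 84.0 | 10 81.0 | 11 78.0 | 12 74.0 | 13 72.0 | 14 72.0 | 15 74.0 | 16 79.0 | 17 86.0 | 18 93.0 | 19 99.0 | 20 104.0 | 21 107.0 | 22 108.0 | 0.084
-22 108.0 | -21 107.0 | -20 103.0 | -19 98.0 | -18 93.0 | -17 90.0 | -16 89.0 | -15 87.0 | -14 82.0 | -13 77.0 | -12 73.0 | -11 69.0 | -10 67.0 | -9 67.0 | -8 69.0 | -7 75.0 | -6 85.0 | -5 94.0 | -4 96.0 | -3 90.0 | -2 84.0 | -1 80.0 | 0 76.0 | 1 73.0 | 2 71.0 | 3 69.0 | 4 68.0 | 5 72.0 | 6 81.0 | 7 87.0 | 8 87.0 | 9 83.0 | 10 80.0 | 11 77.0 | 12 73.0 | 13 72.0 | 14 72.0 | 15 76.0 | 16 81.0 | 17 89.0 | 18 95.0 | 19 101.0 | 20 105.0 | 21 107.0 | 22 108.0 | 4.2 [0.46742636 0.27953844 0.20147336] [-0.20999515  0.14907082 -1.55746662] [-0.02787099  0.00918161 -0.03049068]
```

View pics/t2.png

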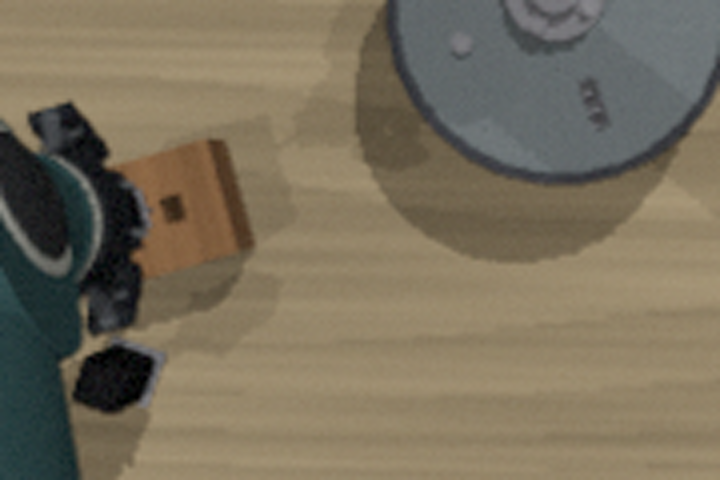

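The spoon is out and the stand's hole shows at (172,208) in this crop. Along the slot the tooth tips stand at about x = -4 and +8 mm, so the gaps are at -10 and +2. I'll go over the gap at -10.

{"method": "play_rows", "body": {
  "moves": [
    [0.005,-0.02,0,0,0,0.0,-1],
    [0.015,-0.06,0,0,0,0.01,-1],
    [0.025,-0.11,0,0,0,0.02,-1],
    [0.037,-0.16,0,0,0,0.03,-1],
    [0.049,-0.21,0,0,0,0.042,-1],
    [0.059,-0.25,0,0,0,0.042,-1],
    [0.065,-0.277,0,0,0,0.042,-1],
    [0.0673,-0.2868,0,0,0,0.042,-1],
    [0.0673,-0.2868,0,0,0,0.042,-1]
  ]
}}

```text
clock: 5.32
tool_pos: [0.5341, -0.008, 0.2007]
ee_rot: [3.095, 0.536, -0.001]
force: [0.5, 0.6, -0.5]
gripper_width: 0.0212
```

```bash
cat > st.py <<'E'
from h import *
S=readout.get_state();a=np.radians(19.7);ex=np.array([np.cos(a),np.sin(a)]);ey=np.array([-ex[1],ex[0]])
d=S['tool_pos'][:2]-np.array([.5441,-.0039])
tilt=cv2.Rodrigues(S['ee_rot'])[0]
print('t',round(S['clock'],2),'slot x,y mm',np.round([1e3*d@ex,1e3*d@ey],2),'z',S['tool_pos'][2].round(4),'Fx,Fy(slot)',np.round([S['force'][:2]@ex,S['force'][:2]@ey],1),'Fz',S['force'][2].round(1),'torque',S['torque'].round(2),'zaxis',tilt[:,2].round(3),'yaw',np.degrees(np.arctan2(tilt[1,0],tilt[0,0])).round(1),'w',S['gripper_width'].round(4))
E
python3 st.py; python3 -c "
from h import *
c=snap('scene');crop(c,'s2.png',205,60,325,240,3.3);t=load('top');print(onz(t,152.6,221.6,.062))"
```

```text
[0.46855603 0.28055231 0.062     ]Traceback (most recent call last):
  File "st.py", line 5, in <module>
    print('t',round(S['clock'],2),'slot x,y mm',np.round([1e3*d@ex,1e3*d@ey],2),'z',S['tool_pos'][2].round(4),'Fx,Fy(slot)',np.round([S['force'][:2]@ex,S['force'][:2]@ey],1),'Fz',S['force'][2].round(1),'torque',S['torque'].round(2),'zaxis',tilt[:,2].round(3),'yaw',np.degrees(np.arctan2(tilt[1,0],tilt[0,0])).round(1),'w',S['gripper_width'].round(4))
                                                                                                                                                                                                                                                                                                                                  ^^^^^^^^^^^^^^^^^^^^^^^^
AttributeError: 'float' object has no attribute 'round'
```

View pics/s2.png

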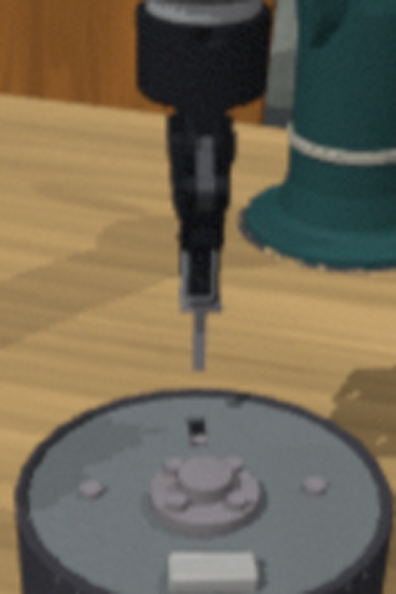

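The blade hangs straight, with its tip at (199,368) above the slot at (197,428). I'll cross-check the offset in this camera alone.

```bash
sed -i "s/S\['gripper_width'\].round(4)/round(S['gripper_width'],4)/" st.py; python3 st.py; python3 - <<'E'
from h import *
c=load('scene');u=[(199.5)/3.3-.5+205,(368.5)/3.3-.5+60]
a=np.radians(19.7);ex=np.array([np.cos(a),np.sin(a)]);ey=np.array([-ex[1],ex[0]])
K=c['camera_matrix']
print(u,proj(c,[.5341,-.008,.1265]))
for sl in ([.5455,-.0029],[.5436,-.0044]):
  for z in(.1245,.1265,.1285):
    d=onz(c,*u,z)[:2]-sl;print(sl,z,1e3*d@ex,1e3*d@ey)
E
```

```text
t 5.38 slot x,y mm [-10.36   0.67] z 0.2008 Fx,Fy(slot) [-0.1 -0.2] Fz -1.3 torque [0.02 0.04 0.02] zaxis [-0. -0. -1.] yaw 19.7 w 0.0215
[264.95454545454544, 171.16666666666669] [263.79004488 171.00229458]
[0.5455, -0.0029] 0.1245 -14.980902227084272 1.74368561701722
[0.5455, -0.0029] 0.1265 -11.722635727838718 1.5280791449276883
[0.5455, -0.0029] 0.1285 -8.464369228593258 1.3124726728382192
[0.5436, -0.0044] 0.1245 -12.686465304306763 2.515410443231418
[0.5436, -0.0044] 0.1265 -9.428198805061209 2.299803971141885
[0.5436, -0.0044] 0.1285 -6.169932305815749 2.084197499052416
```

{"method": "play_rows", "body": {
  "moves": [
    [0.0007,-0.001,-0.012,0,0,0,-1],
    [0.0007,-0.001,-0.025,0,0,0,-1],
    [0.0007,-0.001,-0.035,0,0,0,-1],
    [0.0007,-0.001,-0.039,0,0,0,-1],
    [0.0007,-0.001,-0.042,0,0,0,-1],
    [0.0007,-0.001,-0.043,0,0,0,-1],
    [0.0007,-0.001,-0.044,0,0,0,-1]
  ]
}}

```text
clock: 6.25
tool_pos: [0.5351, -0.0078, 0.1571]
ee_rot: [3.095, 0.538, 0.001]
force: [0.3, -1.0, -1.8]
gripper_width: 0.0212
```

```bash
python3 st.py
```

```text
t 6.25 slot x,y mm [-9.82 -0.62] z 0.1571 Fx,Fy(slot) [-0.1 -1. ] Fz -1.8 torque [-0.01  0.01  0.03] zaxis [ 0. -0. -1.] yaw 19.7 w 0.0212
```

{"method": "play_rows", "body": {
  "moves": [
    [0,0,-0.001,0,0,0,-1],
    [0,0,-0.002,0,0,0,-1],
    [0,0,-0.003,0,0,0,-1],
    [0,0,-0.003,0,0,0,-1]
  ]
}}

```text
clock: 6.75
tool_pos: [0.535, -0.0078, 0.154]
ee_rot: [3.095, 0.538, 0.0]
force: [0.2, -0.2, -0.6]
gripper_width: 0.0213
```

```bash
python3 st.py
```

```text
t 6.75 slot x,y mm [-9.89 -0.58] z 0.154 Fx,Fy(slot) [ 0.1 -0.2] Fz -0.6 torque [0.   0.04 0.02] zaxis [ 0. -0. -1.] yaw 19.7 w 0.0213
```

{"method": "play_rows", "body": {
  "moves": [
    [0,0,-0.0012,0,0,0,-1],
    [0,0,-0.0024,0,0,0,-1],
    [0,0,-0.0036,0,0,0,-1],
    [0,0,-0.0048,0,0,0,-1],
    [0,0,-0.0055,0,0,0,-1]
  ]
}}

```text
clock: 7.38
tool_pos: [0.535, -0.0078, 0.1484]
ee_rot: [3.095, 0.539, 0.0]
force: [-0.4, -0.0, -1.8]
gripper_width: 0.0211
```

```bash
python3 st.py
```

```text
t 7.38 slot x,y mm [-9.92 -0.56] z 0.1484 Fx,Fy(slot) [-0.4  0.1] Fz -1.8 torque [0.02 0.04 0.02] zaxis [ 0. -0. -1.] yaw 19.7 w 0.0211
```

{"method": "play_rows", "body": {
  "moves": [
    [0,0,-0.001,0,0,0,-1],
    [0,0,-0.002,0,0,0,-1],
    [0,0,-0.003,0,0,0,-1],
    [0,0,-0.004,0,0,0,-1],
    [0,0,-0.0046,0,0,0,-1]
  ]
}}

```text
clock: 8.0
tool_pos: [0.5349, -0.0078, 0.1437]
ee_rot: [3.095, 0.538, 0.0]
force: [0.2, 0.4, -1.7]
gripper_width: 0.0211
```

```bash
python3 st.py
```

```text
t 8.0 slot x,y mm [-9.95 -0.56] z 0.1437 Fx,Fy(slot) [0.3 0.3] Fz -1.7 torque [-0.02  0.04 -0.03] zaxis [ 0. -0. -1.] yaw 19.7 w 0.0211
```

{"method": "play_rows", "body": {
  "moves": [
    [0.0009,0.0003,0,0,0,0,-1],
    [0.0019,0.0007,0,0,0,0,-1],
    [0.0028,0.001,0,0,0,0,-1],
    [0.0038,0.0013,0,0,0,0,-1],
    [0.0047,0.0017,0,0,0,0,-1]
  ]
}}

```text
clock: 8.62
tool_pos: [0.5394, -0.0062, 0.1437]
ee_rot: [3.095, 0.538, -0.001]
force: [-4.5, -1.4, 1.6]
gripper_width: 0.0211
```

```bash
python3 st.py
```

```text
t 8.62 slot x,y mm [-5.15 -0.57] z 0.1437 Fx,Fy(slot) [-4.7  0.2] Fz 1.6 torque [-0.46  1.11  0.01] zaxis [-0. -0. -1.] yaw 19.7 w 0.0211
```

{"method": "play_rows", "body": {
  "moves": [
    [0.0011,0.0004,0,0,0,0,-1],
    [0.0023,0.0008,0,0,0,0,-1],
    [0.0034,0.0012,0,0,0,0,-1],
    [0.0045,0.0016,0,0,0,0,-1],
    [0.0057,0.002,0,0,0,0,-1]
  ]
}}

```text
clock: 9.25
tool_pos: [0.545, -0.0041, 0.1434]
ee_rot: [3.095, 0.538, -0.002]
force: [-4.0, -1.8, -1.2]
gripper_width: 0.0217
```

```bash
python3 st.py
```

```text
t 9.25 slot x,y mm [ 0.73 -0.51] z 0.1434 Fx,Fy(slot) [-4.4 -0.3] Fz -1.2 torque [-0.5   1.17  0.02] zaxis [-0.001 -0.    -1.   ] yaw 19.7 w 0.0217
```

{"method": "play_rows", "body": {
  "moves": [
    [0.0011,0.0004,0,0,0,0,-1],
    [0.0023,0.0008,0,0,0,0,-1],
    [0.0034,0.0012,0,0,0,0,-1],
    [0.0045,0.0016,0,0,0,0,-1],
    [0.0057,0.002,0,0,0,0,-1],
    [0.0068,0.0024,0,0,0,0,-1]
  ]
}}

```text
clock: 10.0
tool_pos: [0.552, -0.0016, 0.1435]
ee_rot: [3.095, 0.538, -0.001]
force: [-4.4, -1.6, -1.8]
gripper_width: 0.021
```

```bash
python3 st.py
```

```text
t 10.0 slot x,y mm [ 8.17 -0.53] z 0.1435 Fx,Fy(slot) [-4.7 -0. ] Fz -1.8 torque [-0.39  1.22  0.04] zaxis [-0.001 -0.    -1.   ] yaw 19.7 w 0.021
```

Steady at 4.7 N and turning. Next I'll lift above the tips inside the slot, go back one tooth and drop in again.

{"method": "play_rows", "body": {
  "moves": [
    [-0.0014,-0.0005,0,0,0,0,-1],
    [-0.0014,-0.0005,0.004,0,0,0,-1],
    [-0.0014,-0.0005,0.0092,0,0,0,-1],
    [-0.0014,-0.0005,0.0092,0,0,0,-1],
    [-0.0065,-0.0023,0.0092,0,0,0,-1],
    [-0.0115,-0.0041,0.0092,0,0,0,-1],
    [-0.0115,-0.0041,0.0092,0,0,0,-1],
    [-0.0115,-0.0041,0.007,0,0,0,-1],
    [-0.0115,-0.0041,0.005,0,0,0,-1],
    [-0.0115,-0.0041,0.004,0,0,0,-1]
  ]
}}

```text
clock: 11.25
tool_pos: [0.5404, -0.0057, 0.1472]
ee_rot: [3.095, 0.539, -0.002]
force: [0.4, 0.4, -1.0]
gripper_width: 0.0213
```

```bash
python3 st.py
```

```text
t 11.25 slot x,y mm [-4.06 -0.47] z 0.1472 Fx,Fy(slot) [0.5 0.2] Fz -1.0 torque [ 0.02 -0.    0.01] zaxis [-0.001 -0.    -1.   ] yaw 19.7 w 0.0213
```

Free entry. I'll go down to working depth, then push.

{"method": "play_rows", "body": {
  "moves": [
    [0,0,-0.0012,0,0,0,-1],
    [0,0,-0.0024,0,0,0,-1],
    [0,0,-0.0036,0,0,0,-1],
    [0.0009,0.0003,-0.0036,0,0,0,-1],
    [0.0019,0.0007,-0.0036,0,0,0,-1],
    [0.0028,0.001,-0.0036,0,0,0,-1],
    [0.0038,0.0013,-0.0036,0,0,0,-1],
    [0.0047,0.0017,-0.0036,0,0,0,-1]
  ]
}}

```text
clock: 12.25
tool_pos: [0.5445, -0.0042, 0.1432]
ee_rot: [3.095, 0.538, -0.004]
force: [-3.9, -1.5, -1.8]
gripper_width: 0.0214
```

```bash
python3 st.py
```

```text
t 12.25 slot x,y mm [ 0.27 -0.41] z 0.1432 Fx,Fy(slot) [-4.2 -0.1] Fz -1.8 torque [-0.44  1.27  0.02] zaxis [-0.003 -0.001 -1.   ] yaw 19.7 w 0.0214
```

{"method": "play_rows", "body": {
  "moves": [
    [0.0011,0.0004,0,0,0,0,-1],
    [0.0023,0.0008,0,0,0,0,-1],
    [0.0034,0.0012,0,0,0,0,-1],
    [0.0045,0.0016,0,0,0,0,-1]
  ]
}}

```text
clock: 12.75
tool_pos: [0.5489, -0.0025, 0.1432]
ee_rot: [3.095, 0.538, -0.005]
force: [-5.0, -1.1, -2.1]
gripper_width: 0.0213
```

{"method": "play_rows", "body": {
  "moves": [
    [0.0011,0.0004,0,0,0,0,-1],
    [0.0019,0.0007,0,0,0,0,-1],
    [0.0028,0.001,0,0,0,0,-1]
  ]
}}

```text
clock: 13.12
tool_pos: [0.552, -0.0014, 0.1433]
ee_rot: [3.095, 0.539, -0.004]
force: [-5.0, -1.1, -0.5]
gripper_width: 0.021
```

```bash
python3 st.py
```

```text
t 13.12 slot x,y mm [ 8.24 -0.33] z 0.1433 Fx,Fy(slot) [-5.   0.7] Fz -0.5 torque [-0.43  1.17 -0.01] zaxis [-0.003 -0.    -1.   ] yaw 19.7 w 0.021
```

{"method": "play_rows", "body": {
  "moves": [
    [-0.0014,-0.0005,0,0,0,0,-1],
    [-0.0014,-0.0005,0.004,0,0,0,-1],
    [-0.0014,-0.0005,0.0092,0,0,0,-1],
    [-0.0014,-0.0005,0.0092,0,0,0,-1],
    [-0.0065,-0.0025,0.0092,0,0,0,-1],
    [-0.0115,-0.0043,0.0092,0,0,0,-1],
    [-0.0115,-0.0043,0.0092,0,0,0,-1],
    [-0.0115,-0.0043,0.007,0,0,0,-1],
    [-0.0115,-0.0043,0.005,0,0,0,-1],
    [-0.0115,-0.0043,0.004,0,0,0,-1]
  ]
}}

```text
clock: 14.38
tool_pos: [0.5405, -0.0057, 0.147]
ee_rot: [3.095, 0.539, -0.005]
force: [1.4, 0.7, -1.8]
gripper_width: 0.021
```

{"method": "play_rows", "body": {
  "moves": [
    [0,0,-0.0012,0,0,0,-1],
    [0,0,-0.0024,0,0,0,-1],
    [0,0,-0.0036,0,0,0,-1],
    [0,0,-0.0036,0,0,0,-1]
  ]
}}

```text
clock: 14.88
tool_pos: [0.5404, -0.0057, 0.1433]
ee_rot: [3.095, 0.539, -0.005]
force: [0.6, 0.6, -1.2]
gripper_width: 0.0214
```

```bash
python3 st.py
```

```text
t 14.88 slot x,y mm [-4.11 -0.46] z 0.1433 Fx,Fy(slot) [0.7 0.4] Fz -1.2 torque [-0.07  0.06  0.  ] zaxis [-0.003 -0.001 -1.   ] yaw 19.7 w 0.0214
```

{"method": "play_rows", "body": {
  "moves": [
    [0.0009,0.0003,0,0,0,0,-1],
    [0.0019,0.0007,0,0,0,0,-1],
    [0.0028,0.001,0,0,0,0,-1]
  ]
}}

```text
clock: 15.25
tool_pos: [0.5416, -0.0053, 0.1431]
ee_rot: [-3.095, -0.538, 0.011]
force: [-6.1, -3.1, 4.0]
gripper_width: 0.0212
```

{"method": "play_rows", "body": {
  "moves": [
    [0.0009,0.0003,0,0,0,0,-1],
    [0.0019,0.0007,0,0,0,0,-1],
    [0.0028,0.001,0,0,0,0,-1]
  ]
}}

```text
clock: 15.62
tool_pos: [0.5422, -0.0052, 0.1427]
ee_rot: [-3.095, -0.538, 0.02]
force: [-8.3, -3.1, 6.1]
gripper_width: 0.0209
```

```bash
python3 st.py
```

```text
t 15.62 slot x,y mm [-2.25 -0.59] z 0.1427 Fx,Fy(slot) [-8.9 -0.2] Fz 6.1 torque [-0.86  2.48 -0.02] zaxis [-0.012 -0.002 -1.   ] yaw 19.7 w 0.0209
```

Blocked straight after contact at x = -2.2 mm, with 9 N sideways. That could be the stop, or it could be a snag. To check, I'll ease off and feel the next tooth forward: if the wheel is on its stop, that tooth will be firm at about x = +8.

{"method": "play_rows", "body": {
  "moves": [
    [-0.0019,-0.0005,0.0005,0,0,0,-1],
    [-0.0019,-0.0005,0.004,0,0,0,-1],
    [-0.0019,-0.0005,0.0098,0,0,0,-1],
    [-0.0019,-0.0005,0.0098,0,0,0,-1],
    [0.003,0.0012,0.0098,0,0,0,-1],
    [0.0077,0.0029,0.0098,0,0,0,-1],
    [0.0077,0.0029,0.0098,0,0,0,-1],
    [0.0077,0.0029,0.0075,0,0,0,-1],
    [0.0077,0.0029,0.005,0,0,0,-1],
    [0.0077,0.0029,0.004,0,0,0,-1]
  ]
}}

```text
clock: 16.88
tool_pos: [0.5496, -0.0024, 0.1463]
ee_rot: [-3.095, -0.538, 0.02]
force: [-0.2, 0.0, -0.7]
gripper_width: 0.0212
```

```bash
python3 st.py
```

```text
t 16.88 slot x,y mm [ 5.72 -0.41] z 0.1463 Fx,Fy(slot) [-0.1  0.1] Fz -0.7 torque [-0.04  0.02 -0.02] zaxis [-0.013 -0.002 -1.   ] yaw 19.7 w 0.0212
```

{"method": "play_rows", "body": {
  "moves": [
    [0,0,-0.001,0.002,-0.013,0,-1],
    [0,0,-0.002,0.002,-0.013,0,-1],
    [0,0,-0.0028,0.002,-0.013,0,-1],
    [0.0006,0.0002,-0.0028,0.002,-0.013,0,-1],
    [0.0012,0.0004,-0.0028,0.002,-0.013,0,-1],
    [0.0018,0.0006,-0.0028,0.002,-0.013,0,-1],
    [0.0024,0.0008,-0.0028,0.002,-0.013,0,-1]
  ]
}}

```text
clock: 17.75
tool_pos: [0.5519, -0.0016, 0.1435]
ee_rot: [-3.095, -0.538, 0.001]
force: [-0.5, -0.5, -1.0]
gripper_width: 0.0213
```

```bash
python3 st.py
```

```text
t 17.75 slot x,y mm [ 8.11 -0.47] z 0.1435 Fx,Fy(slot) [-0.7 -0.3] Fz -1.0 torque [-0.12  0.24  0.02] zaxis [-0.  0. -1.] yaw 19.7 w 0.0213
```

{"method": "play_rows", "body": {
  "moves": [
    [0.0005,0.0002,0,0,0,0,-1],
    [0.0009,0.0003,0,0,0,0,-1],
    [0.0014,0.0005,0,0,0,0,-1],
    [0.0019,0.0007,0,0,0,0,-1]
  ]
}}

```text
clock: 18.25
tool_pos: [0.5525, -0.0014, 0.1433]
ee_rot: [-3.095, -0.537, 0.005]
force: [-7.0, -2.5, 4.4]
gripper_width: 0.0212
```

```bash
python3 st.py
```

```text
t 18.25 slot x,y mm [ 8.71 -0.5 ] z 0.1433 Fx,Fy(slot) [-7.4 -0. ] Fz 4.4 torque [-0.59  1.65 -0.05] zaxis [-0.003 -0.    -1.   ] yaw 19.7 w 0.0212
```

Firm here too: it moved only 0.6 mm of the 2 mm commanded, at 7.4 N and rising, against 4.7 N while turning. So this is the stop. I'll return to the mid gap, where the bite is deeper, for the 10 N hold.

{"method": "play_rows", "body": {
  "moves": [
    [-0.0014,-0.0005,0,0,0,0,-1],
    [-0.0014,-0.0005,0.004,0,-0.003,0,-1],
    [-0.0014,-0.0005,0.0094,0,-0.003,0,-1],
    [-0.0014,-0.0005,0.0094,0,-0.003,0,-1],
    [-0.0065,-0.0023,0.0094,0,-0.003,0,-1],
    [-0.012,-0.0043,0.0094,0,-0.003,0,-1],
    [-0.012,-0.0043,0.0094,0,-0.003,0,-1],
    [-0.012,-0.0043,0.006,0,-0.003,0,-1],
    [-0.012,-0.0043,0.003,0,-0.003,0,-1],
    [-0.012,-0.0043,0.0005,0,-0.003,0,-1]
  ]
}}

```text
clock: 19.5
tool_pos: [0.5405, -0.0057, 0.1435]
ee_rot: [3.095, 0.537, -0.001]
force: [0.9, -0.4, -1.3]
gripper_width: 0.0212
```

```bash
python3 st.py
```

```text
t 19.5 slot x,y mm [-4.02 -0.51] z 0.1435 Fx,Fy(slot) [ 0.7 -0.6] Fz -1.3 torque [-0.01 -0.02 -0.02] zaxis [-0.001 -0.    -1.   ] yaw 19.7 w 0.0212
```

{"method": "play_rows", "body": {
  "moves": [
    [0.0005,0.0002,0,0,0,0,-1],
    [0.0009,0.0003,0,0,0,0,-1],
    [0.0014,0.0005,0,0,0,0,-1],
    [0.0019,0.0007,0,0,0,0,-1],
    [0.0024,0.0008,0,0,0,0,-1]
  ]
}}

```text
clock: 20.12
tool_pos: [0.5414, -0.0054, 0.1431]
ee_rot: [3.095, 0.537, -0.007]
force: [-4.8, -1.0, 0.4]
gripper_width: 0.0214
```

```bash
python3 st.py
```

```text
t 20.12 slot x,y mm [-3.  -0.5] z 0.1431 Fx,Fy(slot) [-4.8  0.6] Fz 0.4 torque [-0.56  1.57 -0.01] zaxis [-0.004 -0.001 -1.   ] yaw 19.7 w 0.0214
```

{"method": "play_rows", "body": {
  "moves": [
    [0.0014,0.0005,0,0,0,0,-1],
    [0.0019,0.0007,0,0,0,0,-1],
    [0.0024,0.0009,0,0,0,0,-1],
    [0.0024,0.0009,0,0,0,0,-1],
    [0.0024,0.0009,0,0,0,0,-1],
    [0.0024,0.0009,0,0,0,0,-1]
  ]
}}

```text
clock: 20.88
tool_pos: [0.5419, -0.0053, 0.143]
ee_rot: [-3.095, -0.536, 0.014]
force: [-7.5, -2.0, 4.8]
gripper_width: 0.0213
```

```bash
python3 st.py
```

```text
t 20.88 slot x,y mm [-2.57 -0.56] z 0.143 Fx,Fy(slot) [-7.8  0.7] Fz 4.8 torque [-0.7   2.09  0.08] zaxis [-0.009 -0.001 -1.   ] yaw 19.7 w 0.0213
```

{"method": "play_rows", "body": {
  "moves": [
    [0.0022,0.0008,0,0,0,0,-1],
    [0.0026,0.0009,0,0,0,0,-1],
    [0.0027,0.001,0,0,0,0,-1],
    [0.0027,0.001,0,0,0,0,-1],
    [0.0027,0.001,0,0,0,0,-1],
    [0.0027,0.001,0,0,0,0,-1]
  ]
}}

```text
clock: 21.62
tool_pos: [0.5423, -0.0053, 0.1429]
ee_rot: [-3.095, -0.535, 0.022]
force: [-7.1, -3.6, 5.3]
gripper_width: 0.0214
```

```bash
python3 st.py
```

```text
t 21.62 slot x,y mm [-2.18 -0.68] z 0.1429 Fx,Fy(slot) [-7.9 -1. ] Fz 5.3 torque [-0.79  2.29 -0.04] zaxis [-0.014 -0.002 -1.   ] yaw 19.6 w 0.0214
```

Held firm: the tip stays at -3.2 mm while I push with about 8 N along x and about 10 N in total. Now the backing off: lift, go over the tooth and into the gap on its hub side.

{"method": "play_rows", "body": {
  "moves": [
    [-0.0014,-0.0005,0,0,0,0,-1],
    [-0.0014,-0.0005,0.004,0,0,0,-1],
    [-0.0014,-0.0005,0.0098,0,0,0,-1],
    [-0.0014,-0.0005,0.0098,0.002,-0.014,0,-1],
    [0.003,0.0012,0.0098,0.002,-0.014,0,-1],
    [0.0077,0.003,0.0098,0.002,-0.014,0,-1],
    [0.0077,0.003,0.0098,0.002,-0.014,0,-1],
    [0.0077,0.003,0.0065,0.002,-0.014,0,-1],
    [0.0077,0.003,0.003,0.002,-0.014,0,-1],
    [0.0077,0.003,0.0007,0.002,-0.014,0,-1]
  ]
}}

```text
clock: 22.88
tool_pos: [0.5497, -0.0023, 0.1431]
ee_rot: [-3.095, -0.535, 0.001]
force: [0.8, -0.7, -1.2]
gripper_width: 0.0213
```

```bash
python3 st.py
```

```text
t 22.88 slot x,y mm [ 5.83 -0.42] z 0.1431 Fx,Fy(slot) [ 0.5 -0.9] Fz -1.2 torque [-0.03  0.01  0.  ] zaxis [-0.001  0.    -1.   ] yaw 19.6 w 0.0213
```

{"method": "play_rows", "body": {
  "moves": [
    [-0.0011,-0.0004,0,0,0,0,-1],
    [-0.0022,-0.0008,0,0,0,0,-1],
    [-0.0033,-0.0012,0,0,0,0,-1],
    [-0.0045,-0.0016,0,0,0,0,-1],
    [-0.0055,-0.002,0,0,0,0,-1]
  ]
}}

```text
clock: 23.5
tool_pos: [0.5451, -0.0041, 0.1437]
ee_rot: [-3.095, -0.536, -0.003]
force: [4.1, 2.0, -0.2]
gripper_width: 0.0216
```

```bash
python3 st.py
```

```text
t 23.5 slot x,y mm [ 0.84 -0.5 ] z 0.1437 Fx,Fy(slot) [4.5 0.5] Fz -0.2 torque [ 0.42 -1.03 -0.  ] zaxis [ 0.002  0.001 -1.   ] yaw 19.6 w 0.0216
```

{"method": "play_rows", "body": {
  "moves": [
    [-0.0011,-0.0004,0,0,0,0,-1],
    [-0.0022,-0.0008,0,0,0,0,-1],
    [-0.0033,-0.0012,0,0,0,0,-1],
    [-0.0043,-0.0015,0,0,0,0,-1],
    [-0.0054,-0.0019,0,0,0,0,-1],
    [-0.0054,-0.0019,0,0,0,0,-1]
  ]
}}

```text
clock: 24.25
tool_pos: [0.5395, -0.0061, 0.1437]
ee_rot: [-3.095, -0.536, -0.002]
force: [2.8, 1.1, -1.8]
gripper_width: 0.0215
```

```bash
python3 st.py
```

```text
t 24.25 slot x,y mm [-5.04 -0.52] z 0.1437 Fx,Fy(slot) [3.  0.1] Fz -1.8 torque [ 0.44 -1.01 -0.01] zaxis [ 0.001  0.001 -1.   ] yaw 19.6 w 0.0215
```

{"method": "play_rows", "body": {
  "moves": [
    [0.0011,0.0004,0,0,0,0,-1],
    [0.0011,0.0004,0.005,0,0,0,-1],
    [0.0011,0.0004,0.015,0,0,0,-1],
    [0.0011,0.0004,0.035,0,0,0,-1],
    [0.0011,0.0004,0.058,0,0,0,-1],
    [0.0011,0.0004,0.059,0,0,0,-1]
  ]
}}

```text
clock: 25.0
tool_pos: [0.5413, -0.006, 0.2045]
ee_rot: [-3.095, -0.535, -0.007]
force: [0.6, 0.0, -1.0]
gripper_width: 0.0211
```

{"method": "play_rows", "body": {
  "moves": [
    [-0.005,0.02,0,0,0,0.0,-1],
    [-0.015,0.06,0,0,0,-0.01,-1],
    [-0.027,0.11,0,0,0,-0.02,-1],
    [-0.04,0.16,0,0,0,-0.03,-1],
    [-0.052,0.21,0,0,0,-0.04,-1],
    [-0.063,0.25,0,0,0,-0.04,-1],
    [-0.07,0.275,0,0,0,-0.04,-1],
    [-0.0731,0.2852,0,0,0,-0.04,-1],
    [-0.0731,0.2852,0,0,0,-0.04,-1],
    [-0.0731,0.2852,0,0,0,-0.04,-1]
  ]
}}

```text
clock: 26.25
tool_pos: [0.4686, 0.2776, 0.2043]
ee_rot: [3.106, 0.47, 0.006]
force: [0.3, -0.9, -0.7]
gripper_width: 0.0214
```

```bash
python3 st.py; python3 - <<'E'
from h import *
S=readout.get_state();print(S['tool_pos'],S['ee_rot'])
t=snap('top');s=snap('scene')
a=np.radians(19.7);ex=np.array([np.cos(a),np.sin(a)]);ey=np.array([-ex[1],ex[0]]);s0=np.array([.5436,-.0044])
g=cv2.cvtColor(np.ascontiguousarray(t['pixels']),cv2.COLOR_RGB2GRAY).astype(np.float32)
for x in range(-20,21,1):
    vals=[]
    for y in(-3,-1.5,0,1.5,3):
        w=s0+ex*x/1e3+ey*y/1e3;u=proj(t,[*w,.08]);vals.append(cv2.getRectSubPix(g,(1,1),(float(u[0]),float(u[1])))[0,0])
    print(x,np.round(np.mean(vals)),end=' | ')
cv2_a=cv2.resize(cv2.cvtColor(np.ascontiguousarray(s['pixels'][90:240,365:440]),cv2.COLOR_RGB2BGR),(300,600),interpolation=cv2.INTER_CUBIC)
b=cv2.resize(cv2.cvtColor(np.ascontiguousarray(t['pixels'][180:210,236:276]),cv2.COLOR_RGB2BGR),(400,300),interpolation=cv2.INTER_CUBIC)
cv2.imwrite('pics/v3.png',np.hstack([cv2_a,np.vstack([b,np.zeros_like(b)])]))
E
```

```text
t 26.25 slot x,y mm [ 23.84 290.44] z 0.2043 Fx,Fy(slot) [ 0.  -0.9] Fz -0.7 torque [-0.01 -0.02  0.02] zaxis [ 0.004  0.    -1.   ] yaw 17.2 w 0.0214
[0.46864173 0.27757902 0.20431672] [3.10567213 0.46976098 0.00618762]
-20 104.0 | -19 100.0 | -18 94.0 | -17 86.0 | -16 79.0 | -15 75.0 | -14 73.0 | -13 71.0 | -12 70.0 | -11 73.0 | -10 79.0 | -9 86.0 | -8 89.0 | -7 89.0 | -6 85.0 | -5 81.0 | -4 78.0 | -3 79.0 | -2 78.0 | -1 76.0 | 0 74.0 | 1 74.0 | 2 78.0 | 3 81.0 | 4 83.0 | 5 81.0 | 6 79.0 | 7 76.0 | 8 74.0 | 9 73.0 | 10 73.0 | 11 74.0 | 12 76.0 | 13 78.0 | 14 79.0 | 15 80.0 | 16 81.0 | 17 86.0 | 18 93.0 | 19 98.0 | 20 101.0 |
```

View pics/v3.png

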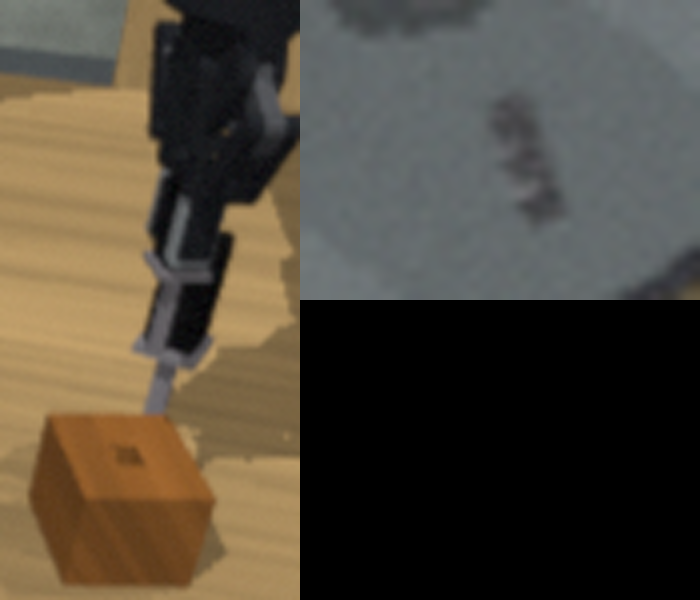

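The teeth now show at -8 and +4, against -4 and +8 at the start. The apparent positions read 2–3 mm high because of how the faces are lit, which agrees with one tooth back from the stop by the blade travel. The spoon hangs beside the hole at crop (128,455). Next I'll lower it into the stand.

{"method": "play_rows", "body": {
  "moves": [
    [-0.0011,0.0019,-0.01,0,0.004,0.002,-1],
    [-0.0011,0.0019,-0.03,0,0.004,0.002,-1],
    [-0.0011,0.0019,-0.048,0,0.004,0.002,-1],
    [-0.0011,0.0019,-0.058,0,0.004,0.002,-1],
    [-0.0011,0.0019,-0.062,0,0.004,0.002,-1],
    [-0.0011,0.0019,-0.066,0,0.004,0.002,-1],
    [-0.0011,0.0019,-0.07,0,0.004,0.002,-1],
    [-0.0011,0.0019,-0.073,0,0.004,0.002,-1]
  ]
}}

```text
clock: 27.35
tool_pos: [0.4677, 0.2798, 0.1315]
ee_rot: [-3.105, -0.473, -0.001]
force: [-0.5, -0.7, -1.1]
gripper_width: 0.0212
```

```bash
python3 st.py; python3 -c "
from h import *
print(readout.get_state()['tool_pos'])"
```

```text
t 27.35 slot x,y mm [ 23.72 292.87] z 0.1315 Fx,Fy(slot) [-0.7 -0.4] Fz -1.1 torque [-0.04  0.02 -0.  ] zaxis [ 0.001  0.001 -1.   ] yaw 17.3 w 0.0212
[0.46770937 0.27982259 0.13152617]
```

Tip is 5 mm into the hole and moving freely. I'll lower to just above seating (TCP about 0.088).

{"method": "play_rows", "body": {
  "moves": [
    [-0.0002,-0.0003,-0.006,0,0,0,-1],
    [-0.0002,-0.0003,-0.014,0,0,0,-1],
    [-0.0002,-0.0003,-0.022,0,0,0,-1],
    [-0.0002,-0.0003,-0.03,0,0,0,-1],
    [-0.0002,-0.0003,-0.037,0,0,0,-1],
    [-0.0002,-0.0003,-0.041,0,0,0,-1],
    [-0.0002,-0.0003,-0.0435,0,0,0,-1]
  ]
}}

```text
clock: 28.22
tool_pos: [0.4676, 0.2795, 0.0878]
ee_rot: [-3.105, -0.473, -0.001]
force: [0.5, -0.2, -1.5]
gripper_width: 0.0212
```

{"method": "play_rows", "body": {
  "moves": [
    [0,0,-0.0005,0,0,0,-1],
    [0,0,-0.001,0,0,0,-1],
    [0,0,-0.0015,0,0,0,-1],
    [0,0,-0.002,0,0,0,-1]
  ]
}}

```text
clock: 28.72
tool_pos: [0.4677, 0.2796, 0.0862]
ee_rot: [-3.105, -0.473, -0.001]
force: [-2.2, -1.7, 4.9]
gripper_width: 0.0213
```

```bash
python3 st.py
```

```text
t 28.73 slot x,y mm [ 23.61 292.72] z 0.0862 Fx,Fy(slot) [-2.6 -0.9] Fz 4.9 torque [-0.22  0.33  0.04] zaxis [ 0.001  0.001 -1.   ] yaw 17.3 w 0.0213
```

Seated at the same height as at the grasp. Open gently.

{"method": "play_rows", "body": {
  "moves": [
    [0,0,0,0,0,0,-0.4],
    [0,0,0,0,0,0,-0.3],
    [0,0,0,0,0,0,-0.1],
    [0,0,0,0,0,0,0.3],
    [0,0,0,0,0,0,0.7],
    [0,0,0,0,0,0,1],
    [0,0,0,0,0,0,1],
    [0,0,0,0,0,0,1]
  ]
}}

```text
clock: 29.72
tool_pos: [0.4677, 0.2796, 0.0862]
ee_rot: [-3.105, -0.473, -0.001]
force: [-0.2, -0.2, 0.2]
gripper_width: 0.085
```

{"method": "play_rows", "body": {
  "moves": [
    [0,0,0.01,0,0,0,1],
    [0,0,0.03,0,0,0,1],
    [0,0,0.07,0,0,0,1],
    [0,0,0.12,0,0,0,1],
    [0,0,0.16,0,0,0,1],
    [-0.03,0.04,0.16,0,0,0,1],
    [-0.07,0.09,0.16,0,0,0,1],
    [-0.11,0.14,0.16,0,0,0,1],
    [-0.13,0.17,0.16,0,0,0,1],
    [-0.13,0.17,0.16,0,0,0,1]
  ]
}}

```text
clock: 30.98
tool_pos: [0.3347, 0.4526, 0.2466]
ee_rot: [-3.102, -0.483, -0.001]
force: [0.5, -0.3, -1.0]
gripper_width: 0.0855
```

```bash
python3 st.py; python3 - <<'E'
from h import *
t=snap('top');s=snap('scene')
P=cloud(t)
m=(P[...,2]>.106)&(P[...,2]<.124)&(np.hypot(P[...,0]-.467,P[...,1]-.279)<.05);print('handle top',P[m].mean(0),m.sum(),cv2.minAreaRect(P[m][:,:2].astype(np.float32)))
a=np.radians(19.7);ex=np.array([np.cos(a),np.sin(a)]);ey=np.array([-ex[1],ex[0]]);s0=np.array([.5436,-.0044])
g=cv2.cvtColor(np.ascontiguousarray(t['pixels']),cv2.COLOR_RGB2GRAY).astype(np.float32)
print([(x,int(np.mean([cv2.getRectSubPix(g,(1,1),tuple(map(float,proj(t,[*(s0+ex*x/1e3+ey*y/1e3),.08]))))[0,0] for y in(-3,-1.5,0,1.5,3)]))) for x in range(-18,19)])
A=lambda c,x0,y0,x1,y1:cv2.resize(cv2.cvtColor(np.ascontiguousarray(c['pixels'][y0:y1,x0:x1]),cv2.COLOR_RGB2BGR),(400,400),interpolation=cv2.INTER_CUBIC)
cv2.imwrite('pics/v4.png',np.hstack([A(s,350,130,450,230),A(t,120,190,180,250)]))
E
```

```text
t 30.98 slot x,y mm [-43.27 500.37] z 0.2466 Fx,Fy(slot) [ 0.4 -0.5] Fz -1.0 torque [-0.03 -0.02 -0.  ] zaxis [ 0.     0.002 -1.   ] yaw 17.7 w 0.0855
handle top [0.46781929 0.27885264 0.11405486] 76 ((0.46767458319664, 0.2794385552406311), (0.02161913923919201, 0.02255936525762081), 19.026123046875)
[(-18, 94), (-17, 85), (-16, 78), (-15, 73), (-14, 70), (-13, 68), (-12, 68), (-11, 70), (-10, 76), (-9, 84), (-8, 89), (-7, 89), (-6, 84), (-5, 79), (-4, 76), (-3, 75), (-2, 74), (-1, 72), (0, 70), (1, 72), (2, 77), (3, 83), (4, 86), (5, 84), (6, 79), (7, 74), (8, 71), (9, 69), (10, 68), (11, 70), (12, 72), (13, 74), (14, 75), (15, 76), (16, 80), (17, 86), (18, 93)]
```

View pics/v4.png

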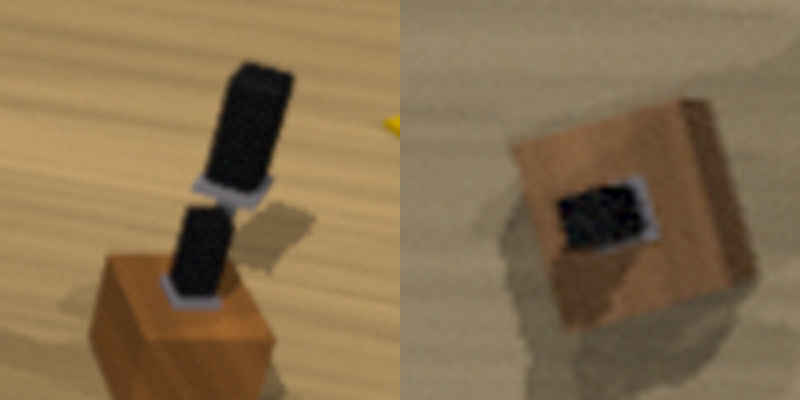

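The spoon stands upright with its collar flat on the block (crop (190,290)), and the handle top is where it started to within 1 mm. I'm handing in.

```bash
python3 -c "
from h import *
print(r.hand_in())"
```

```text
the job is handed in; nothing more can be done
None
```

I levered the star wheel up to its stop, held the spoon against it, backed the wheel off by about one tooth, and stood the spoon back in its stand. I handed the job in at about 31 s of the 72 s; no verdict is reported.

- **Tightening:** Two strokes through the slot turned the wheel by about 1.28 rad in all, judging by blade travel. The push stayed steady at about 4.5–5 N while it turned.
- **Stop and hold:** The wheel then came up firm, which I checked on two different teeth. I held it there for over a second. The wrist sensor read about 8 N along the slot and roughly 10 N in total including the vertical part, so the push along the slot was a little under the 10 N asked. The tip did not move during the hold. The highest wrist reading in the whole job was about 12 N.
- **Backing off:** Blade travel puts the wheel about 29–31° back, where one tooth is 30°. The camera's view of the teeth suggests a net turn about 5° different from the blade figures. That disagreement is well inside the ±0.22 rad (12.6°) allowed.
- **Spoon in its stand:** It is upright with the collar flat on the block. The handle top is within 1 mm of where it started, the gripper is open, and the arm is clear.
- **Tin, mallet and nut:** I never went near them, but I did not measure their positions again at the end.

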